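# Lock the last quarter-turn stud into the fume-filter box

## Task

One of the four quarter-turn studs of the white fume-filter box is missing. Take the teal-winged stud from the blue rack, line it up with the empty slot in the box's lid, push it in until its flange rests fully home, then give it a quarter turn (either way) so that it is locked with its wing square across the slot, and let go. Leave the orange and the cream stud where they are in the rack.

Things in the scene. Friction and masses are not known exactly. Their poses are not given: they have to be found in the camera images.
- stud_grip (a point): Teal-winged loose stud, upright in the rack; point: wing centre, where to grasp. Wing 44 mm long (x), 14 thick (y), 36 tall (z up). Below it a flange, 50 mm wide, 5 thick, underside 23 mm below the point; then a 10 mm shaft and a cross bar 30 mm long (along x, like the wing), 10 wide, 8 thick, underside 45 mm below the point. A half turn looks the same. 90 g, give or take 40 %.
- slot (a point): Empty slot in the lid (100 mm up) of the white box, inside a teal ring (58 mm inside, 5 mm high) that takes the flange. Point: centre of its mouth on the lid; x along the slot, z up. 38 x 18 mm, lid 10 mm thick, 25 mm free below. Fully home, stud_grip is 23 mm above. The bar passes lined up within about 15 degrees; home, it turns freely either way, no stop. Closed teal studs 160 mm off, 42 tall.
- orange_stud_grip (a point): Bystander: the orange-winged stud, same shape, wing centre. The three stand in any order in the blue rack (250 x 100 mm, fixed), 80 mm apart, wings in line along its length, so grasp across the rack. Flanges rest on its top, 34 mm above the bench; a stud lifted 30 mm is clear of it.
- cream_stud_grip (a point): Bystander: the cream-winged stud, same shape, wing centre, in the same rack. Beyond rack and box two white closed vessels, 110 mm tall, stand on the bench.
Mind the look-alikes: they are no part of the job. Leave any green look-alike of the part that bears stud_grip alone.

How it is judged:
By the outcome, as a careful person would: the job done as asked, in the order asked, and still so for the second after the job is handed in, with the robot touching nothing.
It also fails if it takes over 38 s, if anything falls off the work surface, if the arm or the gripper's body presses on something with over 40 N, if the wrist force passes 120 N, or if a joint passes its speed limit or range.

## Robot

A 6-joint arm with a two-finger parallel gripper is mounted at the origin on the work surface. World frame = base frame: x ahead of the robot, y to its left, z up, the work surface at z = 0. Lengths are in m, angles in rad, forces in N, time in s.
With the tool pointing down it reaches from about 0.375 to 0.9 m from the base axis. Payload 3.1 kg.
Tool frame: the origin (TCP) lies at the very end of the fingers, on their centre line; the grasp point (between the pads) lies 19 mm behind it; x points along the fingers, y is the direction in which the jaws open and shut, and the axes are right-handed (so a half turn about x gives the same grasp; the last joint's range is limited). The gripper opens to 85 mm and grips with 20 to 120 N. Pads are 22 mm wide; open, the fingers measure 114 mm over their backs; the gripper's body (76 mm by 85 mm) begins 54 mm behind the grasp point. The pads swing forward as they close: fully open they stand 13 mm farther back than shut.
Start: joints at [1.151, 0.527, 1.433, -0, 1.181, -0.178], TCP at [0.15, 0.607, 0.231] pointing down, gripper open.
Joint ranges: [-3.08, 3.08], [-0.75, 2.2], [0.22, 2.44], [-1.43, 4.57], [0, 2.65], [-2.85, 2.85]. Speed limits (rad/s): [2.79, 2.79, 3.14, 3.14, 3.14, 3.14].

## Interface

Orientations are given as a unit quaternion [x, y, z, w].
In Python, from station import sense, snapshot, camera_model, sign_off gives the robot as it stands.
- The arm moves only by the tool step_arm, never from a script. Its argument "increments" is one flat list of numbers, 5 for each row, row after row: the shift along the tool's x, y, z in units of 60 mm (1.0 is 60 mm), then the turn about the tool's x in units of 5 degrees (1.0 is 5 degrees), then the closure, from 0 (fully open) to 1 (shut). A call has exactly 5 rows; each row is the pose to reach, as a shift and turn from the pose measured when the call began, along the tool's axes at that moment; what a row does not reach only later rows make up. A row lasts 1/8 s, in which the tool goes at most 62.5 mm and 10.7 degrees, less where a joint would pass 70% of its speed; a pose out of reach is approached as far as the arm can. A call with a gripper value outside its range is refused whole. The fingers move at their own pace and stop on an object; "grip_force" is the grip in N (left out, the last holds). Time passes only in rows, so rows that repeat a pose let the fingers close, or fill a call up. It gives the time, the measured TCP pose, the force and the opening at its end, in the units of the state.
- sense(): the state, without advancing time (a new reading comes with each control period).
- snapshot(name): name is "scene" or "top" or "wrist"; returns the picture (480x640x3 uint8, blue, green, red); there is no depth.
- camera_model(name): a dict with "vertical_fov" (degrees; the focal length in pixels is half the picture's height over the tangent of half this angle, whatever the lens; pixels are square), "cx", "cy" (the principal point, pixels), "R" (3x3) and "t" (3): a world point X has camera coordinates R X + t. Camera axes: x right, y down, z forward; pixel columns grow to the right and rows downward; lengths in m; the calibration is good to about 2 mm. A picture is of the moment at which its call begins: read the wrist's pose just before it. camera_model takes no time and is no camera call; for the wrist camera it gives the pose at the moment of the call.
- sign_off(): hands the job in, once; it reports no verdict.
The state is a dict: "t": time; "q": joint angles; "qd": joint speeds; "tau": joint torques, N m; "tcp_pos": TCP position; "tool_rot": TCP orientation; "force": force on the tool from outside, world axes, zero at the start; "ft_torque": the same for the moment, N m; "finger_gap": opening from 0.0 (shut) to 1.0 (fully open).
Only numpy, scipy, OpenCV 4.12 (cv2) and the standard library are available. Lean on these libraries where they do the work, as an engineer would, in place of code of your own. Each camera call takes 0.05 s, during which the arm holds its last target. There are 200 camera calls.

## Working session

There is one attempt and no reset: what is moved stays moved. The work goes in short steps, Python scripts to look and compute and a tool call to move; the robot and the scene stay as the last step left them, time stands still between calls to the robot, and variables do not carry over. Pictures are saved under pics/ and viewed, about 8 in all and at most 12, crops included, and the job is handed in when it is done.

Besides the shell and the picture viewer there is one more tool, called after "Request:" in YAML: its name, and indented under it one key for each argument. step_arm: Moves the arm, as the interface text tells. Its arguments: {"type":"object","properties":{"increments":{"type":"array","items":{"type":"number"}},"grip_force":{"type":"number"}},"required":["increments"]}

```bash
mkdir -p pics; ls; python3 - <<'E'
from station import *
import cv2,numpy as np
s=sense();print(s['t'],s['tcp_pos'],s['tool_rot'],s['force'])
for n in("scene","top","wrist"):
    m=camera_model(n);print(n,m)
    cv2.imwrite(f"pics/{n}0.png",snapshot(n))
E
```

```text
pics
0.0 [0.14933096 0.60615252 0.23034444] [ 0.08454093  0.7021697  -0.08601901  0.70172023] [ 0.23006649 -0.87357596  0.28873557]
scene {'vertical_fov': 55.55496536718068, 'cx': 323.9895019873005, 'cy': 239.92290186425262, 'R': array([[ 0.37468574,  0.92705258,  0.01356874],
       [ 0.80368493, -0.31745787, -0.50330014],
       [-0.46227819,  0.19948438, -0.86400512]]), 't': array([-0.08355016, -0.38314494,  1.15029314])}
top {'vertical_fov': 57.10286774766654, 'cx': 313.7447320656462, 'cy': 238.9318299648616, 'R': array([[-0.02648976, -0.99857683, -0.0462884 ],
       [-0.99142432,  0.03217128, -0.12666031],
       [ 0.1279692 ,  0.04253625, -0.99086556]]), 't': array([-0.06208042,  0.48369265,  0.87782756])}
wrist {'vertical_fov': 67.24754072437133, 'cx': 313.584467590737, 'cy': 239.2420170734382, 'R': array([[ 0.23985479,  0.97080683, -0.00194412],
       [ 0.9294694 , -0.22906258,  0.28916599],
       [ 0.28027899, -0.07116485, -0.957277  ]]), 't': array([-0.625031  , -0.03811318,  0.3794191 ])}
```

View pics/top0.png

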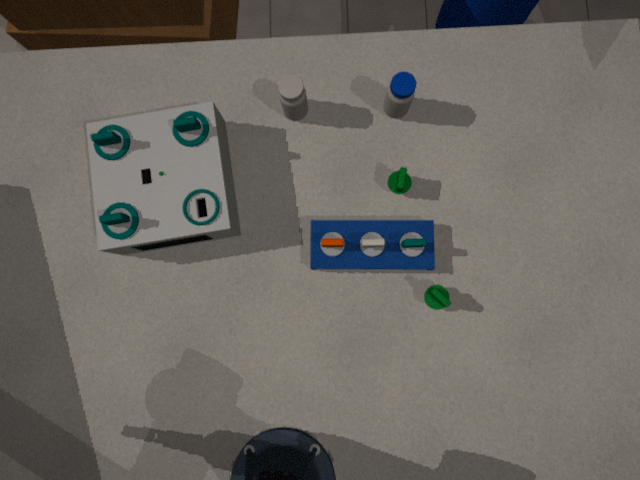

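View pics/scene0.png

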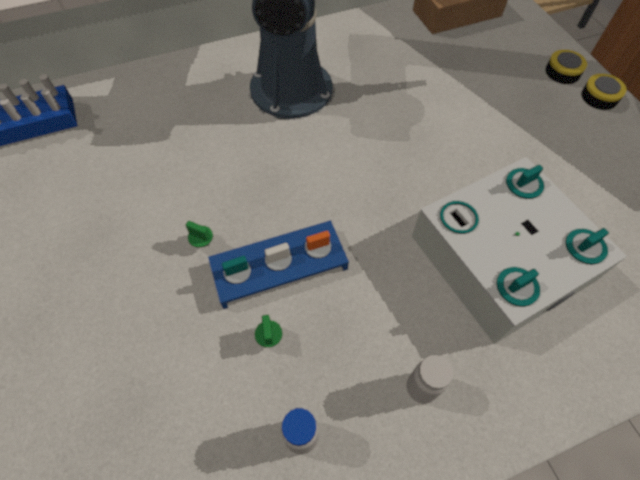

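Top view: rack studs are orange (332,243), cream (372,243) and teal (413,243). Two green look-alikes stand off the rack at (400,181) and (437,297). The empty slot is at (202,207) inside its ring. In the scene view the teal stud is at (236,266) and the slot at (459,217). The stud meant is the teal one in the rack; I'll measure it and check an enlarged crop.

```bash
cat > h.py <<'E'
import cv2,numpy as np
from station import *
def ray(m,u,v):
    f=240/np.tan(np.radians(m['vertical_fov']/2)); R=np.array(m['R']);t=np.array(m['t'])
    d=R.T@np.array([(u-m['cx'])/f,(v-m['cy'])/f,1.]); return -R.T@t,d
def onz(m,uv,z):
    c,d=ray(m,*uv); return c+d*(z-c[2])/d[2]
def tri(ms,uvs):
    A=np.zeros((3,3));b=np.zeros(3);L=[]
    for m,uv in zip(ms,uvs):
        c,d=ray(m,*uv);d/=np.linalg.norm(d);P=np.eye(3)-np.outer(d,d);A+=P;b+=P@c;L.append((c,P))
    x=np.linalg.solve(A,b); return x,[np.linalg.norm(P@(x-c)) for c,P in L]
def blobs(mask,amin):
    n,l,s,c=cv2.connectedComponentsWithStats(mask.astype(np.uint8))
    return [(c[i].round(1),s[i].tolist(),l==i) for i in range(1,n) if s[i,4]>=amin]
def rect(mask):
    c,_=cv2.findContours(mask.astype(np.uint8),cv2.RETR_EXTERNAL,cv2.CHAIN_APPROX_NONE)
    return cv2.minAreaRect(max(c,key=cv2.contourArea))
E
python3 - <<'E'
from h import *
for n,boxes in(("top",((313,220,436,270),(180,185,225,230))),("scene",((205,220,350,305),(435,195,485,240)))):
    im=cv2.imread(f"pics/{n}0.png");m=camera_model(n);h=cv2.cvtColor(im,cv2.COLOR_BGR2HSV).astype(int);H,S,V=h[...,0],h[...,1],h[...,2]
    b=boxes[0];roi=np.zeros(H.shape,bool);roi[b[1]:b[3],b[0]:b[2]]=1
    for nm,mk in(("teal",(H>75)&(H<97)&(S>120)),("orange",(H<18)&(S>150)),("cream/flange",(S<70)&(V>130))):
        for c,s,l in blobs(mk&roi,20): print(n,nm,c,s,np.round(rect(l)[0],1),rect(l)[1:], onz(m,c,.065).round(4))
    b=boxes[1];roi[:]=0;roi[b[1]:b[3],b[0]:b[2]]=1
    for nm,mk in(("dark",V<50),("tealring",(H>75)&(H<97)&(S>120))):
        for c,s,l in blobs(mk&roi,20): 
            cs,_=cv2.findContours(l.astype(np.uint8),cv2.RETR_EXTERNAL,cv2.CHAIN_APPROX_NONE);e=cv2.fitEllipse(max(cs,key=len)) 
            print(n,nm,c,s,rect(l),e,onz(m,c,.1).round(4),'ell',onz(m,e[0],.1025).round(4))
im=cv2.imread("pics/top0.png");sc=cv2.imread("pics/scene0.png")
f=lambda a:cv2.resize(a,(390,290),interpolation=cv2.INTER_CUBIC)
cv2.imwrite("pics/crop1.png",np.vstack([np.hstack([f(im[190:290,310:445]),f(im[180:236,164:240])]),np.hstack([f(sc[210:315,200:341]),f(sc[190:246,422:498])])]))
E
```

```text
top teal [413.8 242.5] [402, 238, 25, 10, 185] [413.9 242.5] ((7.927473068237305, 24.19347381591797), 86.633544921875) [ 0.4637 -0.2731  0.065 ]
top orange [331.9 242.4] [321, 239, 23, 8, 176] [332.  242.5] ((7.0, 22.0), 90.0) [ 0.469  -0.1134  0.065 ]
top cream/flange [372.8 241.5] [362, 238, 22, 7, 130] [372.5 241. ] ((21.0, 6.0), 0.0) [ 0.4682 -0.1936  0.065 ]
top dark [201.5 207.3] [197, 199, 10, 18, 139] ((201.5399932861328, 207.27999877929688), (17.39482879638672, 7.778174877166748), 81.8698959350586) ((201.5303497314453, 207.42529296875), (8.015538215637207, 20.836212158203125), 171.81422424316406) [0.5413 0.1364 0.1   ] ell [0.5405 0.1356 0.1025]
top tealring [200.6 207.2] [183, 190, 36, 35, 299] ((200.5, 207.0), (34.0, 35.0), 90.0) ((200.7197723388672, 206.92596435546875), (34.21731185913086, 35.63843536376953), 59.68682098388672) [0.5415 0.1382 0.1   ] ell [0.5415 0.1372 0.1025]
scene teal [234.7 264.9] [222, 256, 25, 19, 316] [234.9 265. ] ((13.28156566619873, 24.349536895751953), 71.56504821777344) [ 0.4657 -0.2733  0.065 ]
scene orange [317.6 240.1] [307, 232, 22, 18, 27
[... 934 characters left out ...]

scene cream/flange [238.2 277.1] [227, 271, 22, 11, 118] [238.4 277.4] ((7.27947998046875, 22.12578773498535), 73.3007583618164) [ 0.4915 -0.2744  0.065 ]
scene dark [457.9 218.6] [452, 212, 13, 14, 65] ((457.901611328125, 218.58192443847656), (16.132648468017578, 3.9691433906555176), 50.194427490234375) ((457.92724609375, 218.5530548095703), (3.831392526626587, 19.761493682861328), 140.08184814453125) [0.5438 0.135  0.1   ] ell [0.5449 0.1336 0.1025]
scene tealring [459.3 217.3] [441, 202, 37, 31, 175] ((459.0, 217.0), (30.0, 36.0), 90.0) ((458.90936279296875, 216.89712524414062), (29.06782341003418, 36.970760345458984), 109.43399810791016) [0.5423 0.1389 0.1   ] ell [0.5424 0.1372 0.1025]
```

View pics/crop1.png

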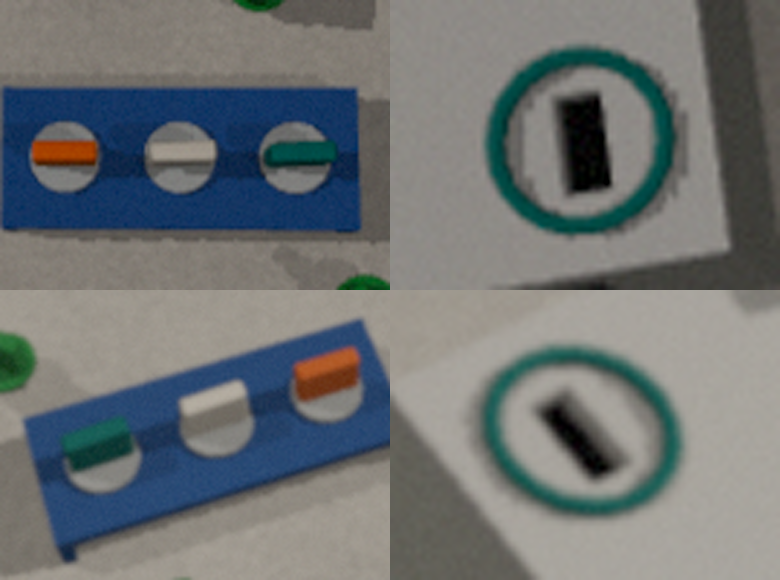

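```bash
cat >> h.py <<'E'
from scipy.spatial.transform import Rotation as Ro
def tool():
    s=sense();return s,np.array(s['tcp_pos']),Ro.from_quat(s['tool_rot']).as_matrix()
def yaw(R): return np.degrees(np.arctan2(R[1,1],R[0,1]))   # heading of tool y
def inc(target,yt=None):
    s,p,R=tool(); d=R.T@(np.array(target)-p)/.06
    # turn about tool x(down): +turn -> yaw decreases
    r=0 if yt is None else -((yt-yaw(R)+180)%360-180)/5
    print('t',round(s['t'],2),'pos',p.round(4),'yaw',yaw(R).round(2),'q6',round(s['q'][5],3),'F',np.round(s['force'],1),'gap',round(s['finger_gap'],3),'inc',d.round(3),'turn',round(r,3))
E
python3 - <<'E'
from h import *
s,p,R=tool();print(R.round(3));m=camera_model('wrist');c,d=ray(m,m['cx'],m['cy']);print('cam in tool',(R.T@(c-p)).round(4),'fwd in tool',(R.T@d).round(3))
m=camera_model('top')
a=np.radians(171.814-90);u=np.array([201.5,207.3]);w=np.array([np.cos(a),np.sin(a)])*9
v=onz(m,u+w,.1)-onz(m,u-w,.1);print('slot heading',np.degrees(np.arctan2(v[1],v[0])),np.linalg.norm(v))
for px in((400,181),(437,297)):print('green',onz(m,px,.03).round(3))
o=onz(m,(331.9,242.4),.068);t=onz(m,(413.8,242.5),.068);v=t-o;print(o,t,np.degrees(np.arctan2(v[1],v[0])))
inc([.463,-.273,.2],0)
E
```

```text
[[-0.001  0.239  0.971]
 [-0.002  0.971 -0.239]
 [-1.    -0.002 -0.   ]]
cam in tool [-0.1426  0.0012 -0.0729] fwd in tool [ 0.957 -0.     0.289]
slot heading -171.55664874948621 0.03568639326456172
green [ 0.597 -0.258  0.03 ]
green [ 0.357 -0.319  0.03 ]
[ 0.46864333 -0.11343242  0.068     ] [ 0.46334274 -0.27255345  0.068     ] -91.90791252461341
t 0.15 pos [0.1494 0.6063 0.2306] yaw 76.15 q6 -0.179 F [-0.4  0.7 -0.9] gap 0.997 inc [  0.528 -12.977   8.584] turn 15.229
```

Request:
step_arm:
  increments: [-0.05,-0.6,0.8,1.6,0,-0.1,-1.2,1.6,3.2,0,-0.15,-1.8,2.4,4.8,0,-0.2,-2.4,3.2,6.4,0,-0.25,-3,4,8,0]

```text
t: 0.78
tcp_pos: [0.3403, 0.3725, 0.2458]
tool_rot: [0.321, 0.63, -0.322, 0.63]
force: [0.1, 0.5, 0.9]
finger_gap: 1.001
```

```bash
python3 - <<'E'
from h import *
inc([.525,.16,.25],8)
E
```

```text
t 0.78 pos [0.3403 0.3725 0.2458] yaw 35.9 q6 -0.017 F [0.1 0.5 0.9] gap 1.001 inc [-0.066  0.418  4.675] turn 5.579
```

Request:
step_arm:
  increments: [0,0.1,1,1.1,0,0,0.2,2,2.2,0,0,0.3,3,3.3,0,0,0.4,4,4.4,0,0,0.4,4.6,5.5,0]

```text
t: 1.4
tcp_pos: [0.5235, 0.1606, 0.2459]
tool_rot: [0.463, 0.534, -0.464, 0.534]
force: [-0.0, -0.3, 0.1]
finger_gap: 1.006
```

```bash
python3 - <<'E'
from h import *
inc([.525,.16,.25],8)
m=camera_model('wrist');im=snapshot('wrist');cv2.imwrite('pics/w1.png',im)
h=cv2.cvtColor(im,cv2.COLOR_BGR2HSV).astype(int);H,S,V=h[...,0],h[...,1],h[...,2]
for c,s,l in blobs((H>75)&(H<97)&(S>120),300):
    cs,_=cv2.findContours(l.astype(np.uint8),cv2.RETR_EXTERNAL,cv2.CHAIN_APPROX_NONE);e=cv2.fitEllipse(max(cs,key=len))
    print('teal',c,s,e,onz(m,e[0],.1045).round(4))
for c,s,l in blobs(V<60,150):
    r=rect(l);b=cv2.boxPoints(r);P=np.array([onz(m,q,.1) for q in b]);
    E=[P[1]-P[0],P[2]-P[1]];v=max(E,key=np.linalg.norm);print('dark',c,s,onz(m,r[0],.1).round(4),[np.linalg.norm(x).round(4) for x in E],np.degrees(np.arctan2(v[1],v[0])))
E
```

```text
t 1.4 pos [0.5235 0.1606 0.2459] yaw 8.08 q6 -0.046 F [-0.  -0.3  0.1] gap 1.006 inc [-0.069  0.023  0.013] turn 0.016
teal [339.4  42.2] [289, 0, 98, 95, 3866] ((338.11651611328125, 42.95365524291992), (95.38700103759766, 99.37323760986328), 55.119998931884766) [0.5232 0.295  0.1045]
teal [569.8  45.3] [512, 0, 107, 97, 5551] ((563.8817749023438, 45.12773895263672), (86.61778259277344, 119.34183502197266), 48.727149963378906) [0.6814 0.316  0.1045]
teal [331.5 257.7] [290, 217, 83, 76, 907] ((330.9383239746094, 254.7323760986328), (72.61373901367188, 77.80045318603516), 79.63787078857422) [0.5426 0.138  0.1045]
teal [527.1 261. ] [479, 220, 87, 79, 3777] ((523.2052001953125, 259.2738952636719), (78.02944946289062, 86.42974853515625), 82.04966735839844) [0.7024 0.1565 0.1045]
dark [577.1  40.5] [552, 0, 52, 82, 2736] [0.6925 0.3216 0.1   ] [np.float64(0.0543), np.float64(0.0291)] 100.40647865413868
dark [532.2  82. ] [510, 47, 47, 50, 509] [0.6648 0.2932 0.1   ] [np.float64(0.0147), np.float64(0.0492)] -29.510192377956628
dark [439.  132.9] [421, 124, 37, 18, 610] [0.6097 0.246  0.1   ] [np.float64(0.0274), np.float64(0.0126)] 8.057514202130438
dark [529.4 266.8] [511, 239, 36, 58, 1366] [0.7131 0.1482 0.1   ] [np.float64(0.0511), np.float64(0.0236)] 96.93651697207596
dark [330.7 252.6] [310, 247, 42, 14, 507] [0.5425 0.1375 0.1   ] [np.float64(0.0345), np.float64(0.0116)] 8.044058742634514
dark [318.4 422.5] [0, 303, 640, 177, 59140] [ 0.5535 -0.0016  0.1   ] [np.float64(0.5637), np.float64(0.2104)] 8.03695722737975
```

View pics/w1.png

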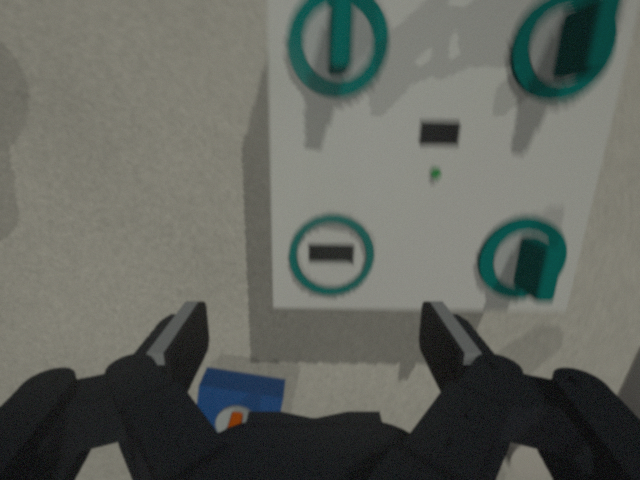

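Wrist view: the empty slot is at (331,253), with a small closed dark patch at (439,133) and three closed studs around it. Slot at (0.5425, 0.1377), heading about 7.5°; both views agree and its neighbours are 160 mm off, as given. Next, the stud.

Request:
step_arm:
  increments: [0.1,-0.28,1,0.4,0.3,0.2,-0.56,2,0.8,0.3,0.3,-0.84,3,1.2,0.3,0.4,-1.12,4,1.6,0.3,0.5,-1.4,5,2,0.3]

```text
t: 2.08
tcp_pos: [0.4843, -0.1474, 0.2174]
tool_rot: [-0.509, -0.488, 0.51, -0.492]
force: [0.8, -0.0, 0.0]
finger_gap: 0.701
```

```bash
python3 - <<'E'
from h import *
inc([.463,-.273,.12],-1.9)
m=camera_model('wrist');im=snapshot('wrist');cv2.imwrite('pics/w2.png',im)
h=cv2.cvtColor(im,cv2.COLOR_BGR2HSV).astype(int);H,S,V=h[...,0],h[...,1],h[...,2]
for nm,k in(("teal",(H>75)&(H<97)&(S>120)),("orange",(H<18)&(S>150)&(V>120)),("pale",(S<60)&(V>150))):
  for c,s,l in blobs(k,250):
    r=rect(l);P=np.array([onz(m,q,.065) for q in cv2.boxPoints(r)]);E=[P[1]-P[0],P[2]-P[1]];v=max(E,key=np.linalg.norm);print(nm,c,s,onz(m,r[0],.06).round(4),[np.linalg.norm(x).round(4) for x in E],np.degrees(np.arctan2(v[1],v[0])))
E
```

```text
t 2.08 pos [ 0.4843 -0.1474  0.2174] yaw -2.18 q6 -0.476 F [ 0.8 -0.   0. ] gap 0.701 inc [ 1.631 -0.281  2.098] turn -0.055
teal [294.2 351.6] [287, 325, 16, 53, 720] [ 0.4627 -0.2754  0.06  ] [np.float64(0.0138), np.float64(0.0567)] -92.74052562849096
orange [291.3 186.4] [283, 161, 17, 52, 789] [ 0.4686 -0.1176  0.06  ] [np.float64(0.0127), np.float64(0.0419)] -91.27691220200474
pale [292.2 276.7] [286, 254, 13, 46, 503] [ 0.4649 -0.1983  0.06  ] [np.float64(0.0101), np.float64(0.0429)] -89.97455904767276
```

View pics/w2.png

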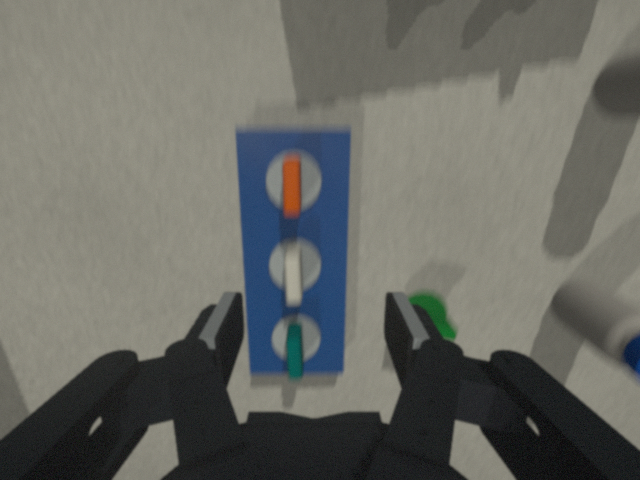

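The picture shows orange (291,186), cream (292,265) and teal (295,350) in the rack, with a green one outside it at (430,305). The teal one is at about (0.463, −0.2735), which agrees with the fixed cameras.

Request:
step_arm:
  increments: [0.3,-0.14,0.9,0,0.4,0.6,-0.28,1.8,0,0.4,0.9,-0.28,2.1,0,0.4,1.3,-0.28,2.1,0,0.4,1.6,-0.28,2.1,0,0.4]

```text
t: 2.75
tcp_pos: [0.4618, -0.2805, 0.1208]
tool_rot: [-0.509, -0.486, 0.512, -0.492]
force: [-0.6, 0.4, -0.8]
finger_gap: 0.599
```

```bash
python3 - <<'E'
from h import *
inc([.463,-.2735,.045],-1.9)
m=camera_model('wrist');im=snapshot('wrist');cv2.imwrite('pics/w3.png',im)
h=cv2.cvtColor(im,cv2.COLOR_BGR2HSV).astype(int);H,S,V=h[...,0],h[...,1],h[...,2]
for nm,k in(("teal",(H>75)&(H<97)&(S>120)),):
  for c,s,l in blobs(k,250):
    r=rect(l);b=cv2.boxPoints(r);print(b.round());P=np.array([onz(m,q,.075) for q in b]);print(nm,c,s,P.round(4))
inc([.463,-.2735,.045],-1.9)
E
```

```text
t 2.75 pos [ 0.4618 -0.2805  0.1208] yaw -2.49 q6 -0.702 F [-0.6  0.4 -0.8] gap 0.599 inc [ 1.262  0.012 -0.128] turn -0.119
[[301. 205.]
 [324. 204.]
 [328. 288.]
 [304. 289.]]
teal [314.1 247. ] [302, 205, 26, 84, 1879] [[ 0.4577 -0.2441  0.075 ]
 [ 0.4701 -0.2441  0.075 ]
 [ 0.4705 -0.2923  0.075 ]
 [ 0.4571 -0.2924  0.075 ]]
t 2.8 pos [ 0.4608 -0.2794  0.1189] yaw -2.48 q6 -0.702 F [-0.6  0.2 -1.2] gap 0.601 inc [ 1.231  0.033 -0.107] turn -0.116
```

View pics/w3.png

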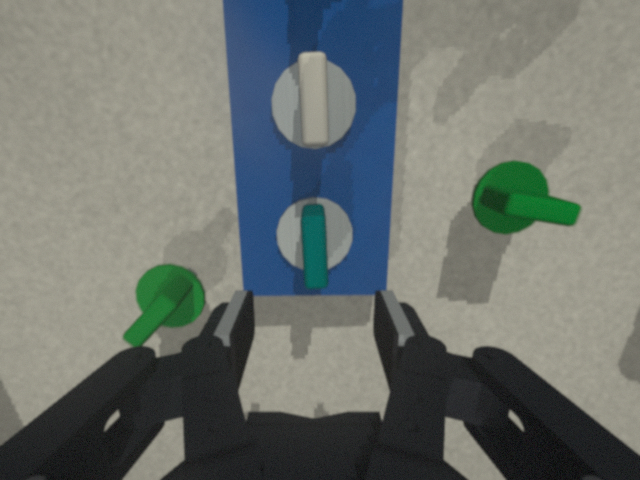

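Wrist view close up: the teal wing spans (303–327, 205–289), with the fingers straddling its line and the greens well to either side. Centre is about (0.4635, −0.2715). I'll descend and close.

Request:
step_arm:
  increments: [0,0.04,-0.14,-0.1,0.4,0.5,0.04,-0.14,-0.1,0.4,0.9,0.04,-0.14,-0.1,0.4,1.23,0.04,-0.14,-0.1,0.4,1.23,0.04,-0.14,-0.1,0.4]
  grip_force: 40

```text
t: 3.42
tcp_pos: [0.4633, -0.27, 0.0445]
tool_rot: [-0.507, -0.491, 0.51, -0.492]
force: [-0.5, 0.4, -0.4]
finger_gap: 0.601
```

```bash
python3 - <<'E'
from h import *
inc([.4635,-.2715,.045],-1.9)
E
```

```text
t 3.42 pos [ 0.4633 -0.27    0.0445] yaw -1.9 q6 -0.694 F [-0.5  0.4 -0.4] gap 0.601 inc [-0.008  0.004  0.025] turn -0.001
```

Request:
step_arm:
  increments: [0,0,0.02,0,1,0,0,0.02,0,1,0,0,0.02,0,1,0,0,0.02,0,1,0,0,0.02,0,1]
  grip_force: 60

```text
t: 4.05
tcp_pos: [0.464, -0.2716, 0.0458]
tool_rot: [-0.507, -0.49, 0.51, -0.493]
force: [0.7, 1.0, 6.5]
finger_gap: 0.152
```

Request:
step_arm:
  increments: [-0.1,0,0,0,1,-0.4,0,0,0,1,-0.8,0,0,0,1,-1.5,0,0,0,1,-2.4,0,0,0,1]

```text
t: 4.68
tcp_pos: [0.4631, -0.2701, 0.1903]
tool_rot: [-0.507, -0.491, 0.51, -0.492]
force: [0.1, -0.9, -1.0]
finger_gap: 0.157
```

```bash
python3 - <<'E'
from h import *
cv2.imwrite('pics/w4.png',snapshot('wrist'))
inc([.5425,.1377,.22],-82.5)
E
```

```text
t 4.72 pos [ 0.4668 -0.2731  0.1978] yaw -1.89 q6 -0.697 F [ 0.7 -0.7  3.2] gap 0.152 inc [-0.451  1.038 -6.879] turn 16.122
```

View pics/w4.png

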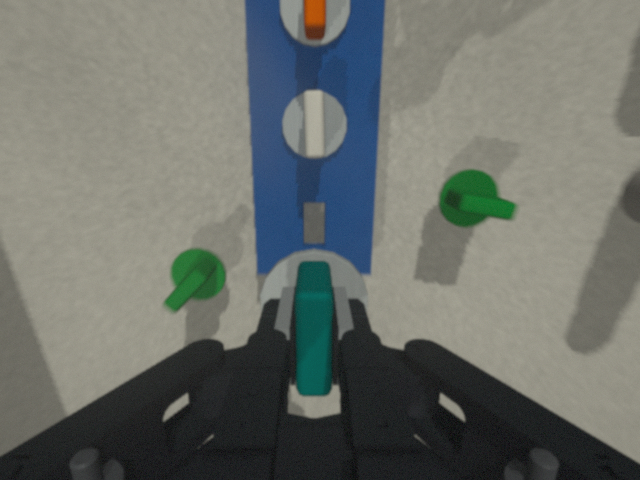

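```bash
python3 - <<'E'
from h import *
s,p,R=tool();m=camera_model('wrist')
z=p[2]+.0295
for v in(262,292,395): 
  q=onz(m,(314,v),z if v!=262 else z-.036); print(v,(R.T@(q-p)).round(4))
im=cv2.imread('pics/w4.png');print(cv2.cvtColor(im,cv2.COLOR_BGR2HSV)[250:410:4,314].tolist())
E
```

```text
262 [ 0.0063  0.0012 -0.0192]
292 [-0.0298  0.0011 -0.0217]
395 [-0.0292  0.0011  0.021 ]
[[80, 13, 121], [50, 6, 129], [50, 12, 130], [86, 162, 82], [87, 222, 78], [87, 223, 79], [87, 191, 80], [86, 224, 81], [87, 201, 81], [86, 211, 82], [86, 208, 82], [87, 229, 98], [86, 216, 98], [88, 219, 86], [88, 225, 85], [87, 225, 84], [87, 224, 83], [87, 216, 84], [86, 225, 86], [87, 224, 83], [86, 225, 84], [86, 225, 85], [87, 225, 86], [87, 226, 88], [87, 227, 91], [87, 228, 96], [87, 229, 98], [87, 228, 94], [87, 228, 95], [87, 228, 95], [87, 229, 97], [87, 228, 96], [88, 227, 91], [86, 228, 94], [86, 228, 94], [86, 227, 92], [86, 170, 87], [24, 25, 151], [28, 29, 149], [28, 26, 148]]
```

The stud is held centred between the pads, with the wing spanning −21.7 to +21.0 mm about the TCP. Orange and cream are undisturbed. Next, the box.

Request:
step_arm:
  increments: [-0.1,0.13,-0.86,2,1,-0.2,0.26,-1.72,4,1,-0.3,0.39,-2.58,6,1,-0.4,0.52,-3.44,8,1,-0.4,0.65,-4.3,10,1]

```text
t: 5.35
tcp_pos: [0.5142, -0.0163, 0.2194]
tool_rot: [0.67, 0.225, -0.667, 0.236]
force: [0.7, -0.7, -1.2]
finger_gap: 0.155
```

```bash
python3 - <<'E'
from h import *
inc([.5425,.1377,.21],-82.5)
E
```

```text
t 5.35 pos [ 0.5142 -0.0163  0.2194] yaw -51.92 q6 0.671 F [ 0.7 -0.7 -1.2] gap 0.155 inc [ 0.125 -1.732 -1.955] turn 6.116
```

Request:
step_arm:
  increments: [0,-0.6,-0.65,1.9,1,0,-1.2,-1.3,3.8,1,0.1,-1.73,-1.95,5.4,1,0.12,-1.73,-1.95,6.1,1,0.12,-1.73,-1.95,6.1,1]

```text
t: 5.98
tcp_pos: [0.5418, 0.1381, 0.21]
tool_rot: [0.708, 0.042, -0.703, 0.053]
force: [0.7, 0.3, -1.4]
finger_gap: 0.15
```

```bash
python3 - <<'E'
from h import *
inc([.5425,.1377,.15],-82.5)
m=camera_model('wrist');s,p,R=tool();w=snapshot('wrist');t=snapshot('scene');tp=snapshot('top')
f=lambda a:cv2.resize(a,(390,290),interpolation=cv2.INTER_CUBIC)
cv2.imwrite('pics/w5.png',np.vstack([np.hstack([cv2.resize(w,(390,290)),f(tp[140:260,80:240])]),np.hstack([f(t[130:250,400:560]),f(w[200:440,200:520])])]))
inc([.5425,.1377,.15],-82.5)
E
```

```text
t 5.97 pos [0.5418 0.1381 0.21  ] yaw -82.3 q6 1.502 F [ 0.7  0.3 -1.4] gap 0.15 inc [ 0.999 -0.007 -0.005] turn 0.04
t 6.12 pos [0.5422 0.1368 0.2104] yaw -82.43 q6 1.502 F [ 0.5 -0.3 -1. ] gap 0.155 inc [ 1.006 -0.029 -0.   ] turn 0.014
```

View pics/w5.png

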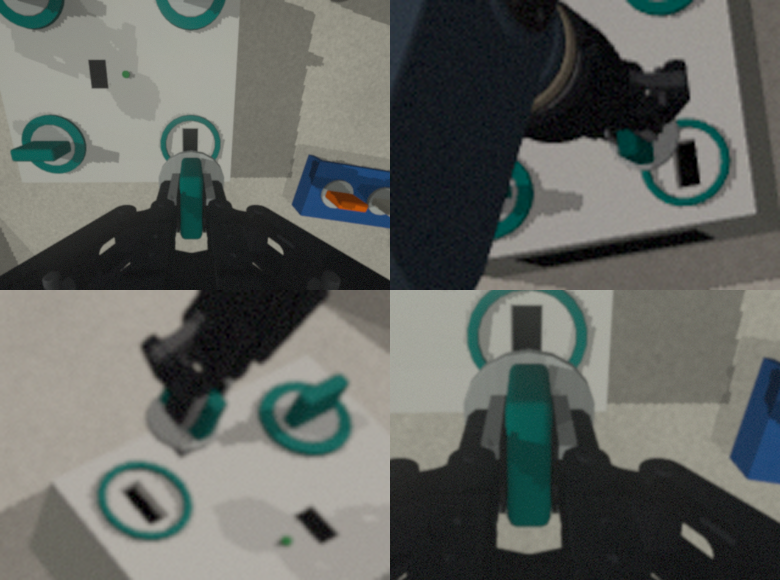

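The wing is in line with the slot: in the wrist view both sit at about column 313 and both are vertical. The stud is above the ring. Now down to just above the lid.

Request:
step_arm:
  increments: [0.3,-0.01,0,0,1,0.6,-0.01,0,0,1,0.9,-0.01,0,0,1,1.15,-0.01,0,0,1,1.15,-0.01,0,0,1]

```text
t: 6.75
tcp_pos: [0.542, 0.1359, 0.1404]
tool_rot: [0.708, 0.041, -0.704, 0.052]
force: [0.0, -0.4, -0.5]
finger_gap: 0.153
```

```bash
python3 - <<'E'
from h import *
inc([.5425,.1377,.1115],-82.5)
m=camera_model('wrist');w=snapshot('wrist')
cv2.imwrite('pics/w6.png',cv2.resize(w[120:440,160:480],(600,600)))
inc([.5425,.1377,.1115],-82.5)
E
```

```text
t 6.75 pos [0.542  0.1359 0.1404] yaw -82.48 q6 1.505 F [ 0.  -0.4 -0.5] gap 0.153 inc [ 0.481 -0.036 -0.01 ] turn 0.005
t 6.8 pos [0.5426 0.1361 0.1411] yaw -82.47 q6 1.505 F [ 0.1  0.2 -0.4] gap 0.155 inc [ 0.493 -0.035  0.001] turn 0.007
```

View pics/w6.png

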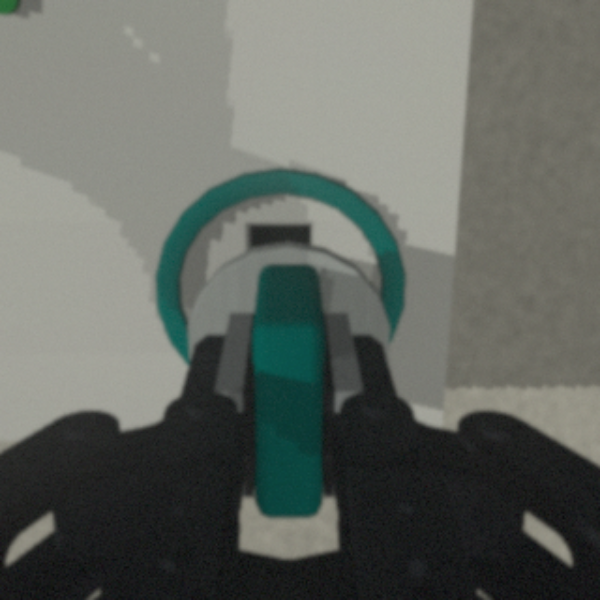

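The picture shows the slot and ring centred near column 280 and the wing at 289, so the stud sits about 2 mm to the +tool-y side, matching the computed −0.035. I'll correct that and enter the slot.

Request:
step_arm:
  increments: [0,-0.035,0,0,1,0.05,-0.035,0,0,1,0.1,-0.035,0,0,1,0.17,-0.035,0,0,1,0.24,-0.035,0,0,1]

```text
t: 7.42
tcp_pos: [0.5424, 0.1379, 0.1264]
tool_rot: [0.708, 0.041, -0.703, 0.052]
force: [-0.9, -0.0, -1.5]
finger_gap: 0.159
```

```bash
python3 - <<'E'
from h import *
inc([.5425,.1377,.1115],-82.5)
E
```

```text
t 7.42 pos [0.5424 0.1379 0.1264] yaw -82.46 q6 1.509 F [-0.9 -0.  -1.5] gap 0.159 inc [0.248 0.    0.001] turn 0.008
```

Request:
step_arm:
  increments: [0.06,0,0,0,1,0.12,0,0,0,1,0.18,0,0,0,1,0.23,0,0,0,1,0.26,0,0,0,1]

```text
t: 8.05
tcp_pos: [0.5427, 0.1377, 0.112]
tool_rot: [0.708, 0.041, -0.703, 0.052]
force: [-4.5, -0.7, 18.7]
finger_gap: 0.152
```

Request:
step_arm:
  increments: [0.02,0,0,0,1,0.04,0,0,0,1,0.04,0,0,0,1,0.04,0,0,0,1,0.04,0,0,0,1]

```text
t: 8.68
tcp_pos: [0.5427, 0.1377, 0.112]
tool_rot: [0.708, 0.041, -0.703, 0.052]
force: [-3.2, -0.7, 15.4]
finger_gap: 0.15
```

```bash
python3 - <<'E'
from h import *
inc([.5425,.1377,.1115],7.5)
E
```

```text
t 8.68 pos [0.5427 0.1377 0.112 ] yaw -82.45 q6 1.509 F [-3.2 -0.7 15.4] gap 0.15 inc [ 0.009 -0.001  0.003] turn -17.99
```

Contact at TCP z = 0.112 (0.1115 expected when home) with about 15 N. Now the quarter turn of −18 units, under light down-pressure.

Request:
step_arm:
  increments: [0,0,0,-1.8,1,0,0,0,-3.6,1,0,0,0,-5.4,1,0,0,0,-7.2,1,0,0,0,-9,1]

```text
t: 9.3
tcp_pos: [0.543, 0.1378, 0.1122]
tool_rot: [0.634, 0.309, -0.632, 0.321]
force: [0.0, 0.2, -1.0]
finger_gap: 0.15
```

```bash
python3 - <<'E'
from h import *
inc([.5425,.1377,.1115],7.5)
E
```

```text
t 9.3 pos [0.543  0.1378 0.1122] yaw -37.15 q6 0.719 F [ 0.   0.2 -1. ] gap 0.15 inc [ 0.011 -0.006  0.007] turn -8.93
```

Request:
step_arm:
  increments: [0,0,0,-1.8,1,0,0,0,-3.6,1,0,0,0,-5.4,1,0,0,0,-7.2,1,0,0,0,-8.9,1]

```text
t: 9.93
tcp_pos: [0.5431, 0.1378, 0.1121]
tool_rot: [0.464, 0.526, -0.467, 0.538]
force: [-0.5, -0.3, -1.2]
finger_gap: 0.156
```

Request:
step_arm:
  increments: [0.02,0,0,0,1,0.03,0,0,0,1,0.03,0,0,0,1,0,0,0,0,1,0,0,0,0,1]

```text
t: 10.55
tcp_pos: [0.5432, 0.1378, 0.1121]
tool_rot: [0.465, 0.526, -0.467, 0.538]
force: [-0.7, 0.3, -1.7]
finger_gap: 0.152
```

```bash
python3 - <<'E'
from h import *
inc([.5425,.1377,.1115],7.5);print(sense()['ft_torque'])
w=snapshot('wrist');t=snapshot('scene')
cv2.imwrite('pics/w7.png',np.hstack([cv2.resize(w[120:480,140:500],(400,400)),cv2.resize(t[130:290,400:560],(400,400))]))
E
```

```text
t 10.55 pos [0.5432 0.1378 0.1121] yaw 7.56 q6 -0.062 F [-0.7  0.3 -1.7] gap 0.152 inc [ 0.011 -0.012  0.001] turn 0.013
[-0.01979017 -0.02190112 -0.02346752]
```

View pics/w7.png

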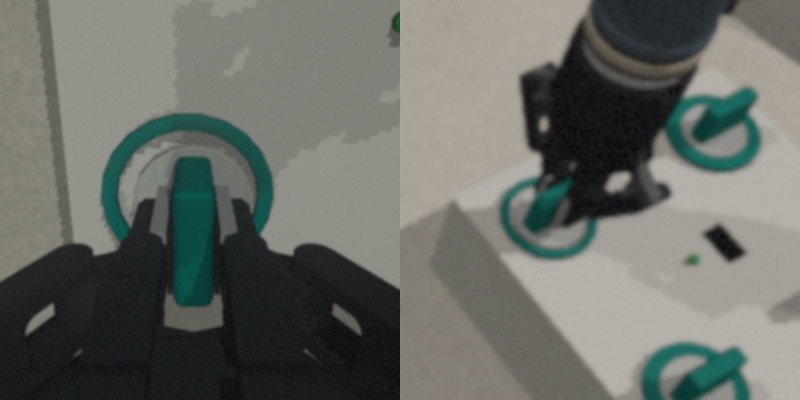

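The flange sits inside the ring and the wing is square across the slot, parallel to the closed studs. Letting go and retreating.

Request:
step_arm:
  increments: [0,0,0,0,0.6,0,0,0,0,0.5,0,0,0,0,0.4,0,0,0,0,0.4,0,0,0,0,0.4]

```text
t: 11.28
tcp_pos: [0.5432, 0.1378, 0.112]
tool_rot: [0.464, 0.526, -0.467, 0.538]
force: [0.4, -0.4, 0.2]
finger_gap: 0.599
```

Request:
step_arm:
  increments: [-0.2,0,0,0,0.4,-0.7,0,0,0,0.4,-1.4,0,0,0,0.4,-2.1,0,0,0,0.4,-2.6,0,-0.3,0,0.4]

```text
t: 11.9
tcp_pos: [0.5401, 0.1573, 0.2709]
tool_rot: [0.466, 0.525, -0.467, 0.538]
force: [0.8, 0.9, 0.4]
finger_gap: 0.604
```

```bash
python3 - <<'E'
from h import *
inc([.5425,.1377,.1115],7.5)
m=camera_model('wrist');w=snapshot('wrist');t=snapshot('scene')
h=cv2.cvtColor(w,cv2.COLOR_BGR2HSV).astype(int);H,S,V=h[...,0],h[...,1],h[...,2]
for c,s,l in blobs((H>75)&(H<97)&(S>120),200):print(c,s,onz(m,c,.141).round(4),rect(l))
cv2.imwrite('pics/w8.png',np.hstack([cv2.resize(w,(400,300)),cv2.resize(t[130:310,380:620],(400,300))]))
E
```

```text
t 11.9 pos [0.5401 0.1573 0.2709] yaw 7.49 q6 -0.032 F [0.8 0.9 0.4] gap 0.604 inc [ 2.661 -0.033  0.288] turn -0.002
[271.4  24.3] [262, 0, 24, 63, 602] [0.497  0.2925 0.141 ] ((272.9428405761719, 30.714763641357422), (22.054418563842773, 62.198795318603516), 1.9091525077819824)
[308.   27.2] [299, 0, 19, 58, 1050] [0.5212 0.294  0.141 ] ((308.0, 28.5), (57.0, 18.0), 90.0)
[338.9  42.8] [310, 0, 45, 82, 1201] [0.543  0.2875 0.141 ] ((335.90667724609375, 42.47510528564453), (33.30289840698242, 86.76789855957031), 14.931416511535645)
[522.7  37.8] [471, 0, 96, 83, 4681] [0.6654 0.3069 0.141 ] ((518.5, 41.0), (82.0, 95.0), 90.0)
[492.  234.8] [449, 196, 80, 76, 3521] [0.6836 0.1693 0.141 ] ((488.03009033203125, 233.51446533203125), (74.84986877441406, 78.65410614013672), 25.70995330810547)
[309.9 241. ] [271, 198, 78, 77, 1712] [0.5414 0.146  0.141 ] ((308.8000183105469, 234.39999389648438), (76.02630615234375, 73.34302520751953), 26.56505012512207)
```

View pics/w8.png

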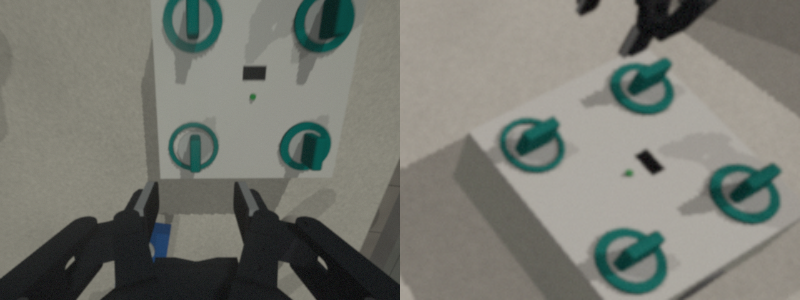

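All four studs now look alike: the new one at (195,147) in the wrist view stands in its ring, parallel to the others, and the gripper is clear. Handing in.

```bash
python3 -c "
from station import *
print(sense()['t'],sign_off())"
```

```text
the job is handed in; nothing more can be done
12.0 None
```

I took the teal-winged stud from the rack and lowered it into the empty slot. I gave it a 90° turn and let go. The job was handed in at 12.0 s of the 38 s allowed.

- **Seating:** the stud met firm contact at tool height 0.112 m, against 0.1115 m expected when home, with about 15–19 N of downward push. I did not measure its height separately after letting go.
- **Turn:** the quarter turn met no noticeable resistance and ended at a tool heading of 7.5°, my estimate of the slot's heading. The separate readings of that heading ran from about 6.7° to 8.4°, so the wing is square to within about a degree.
- **Last pictures:** after release they show the flange in its ring and the wing parallel to the three closed studs. The gripper is clear and the force reading is about zero.
- **Other studs:** orange and cream were undisturbed in the picture taken just after I lifted the teal stud. I did not go near them or the two green look-alikes again.

Two readings were slightly off. There was a brief upward force of 6.5 N as the jaws closed on the stud. The stud also sat about 2 mm to one side above the slot, which I corrected before pushing it in. No check failed.

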